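# Secure the cleaner canister and lift off its safety cap

## Task

It is cleaning time at the cheese counter. Lay the retaining bar across the two notched uprights of the dock so that it rests in both notches over the blue cleaner canister, and let go of it; then push the red safety cap down, twist it about a quarter turn counter-clockwise (seen from above) until it is free, and lift it straight up. Finish still holding the cap, upright and about 5 cm above the neck it came off, with the bar and canister still in place and the cheeses around left where they are.

Things in the scene. Friction and masses are not known exactly. Their poses are not given: they have to be found in the camera images.
- dock: Fixed steel dock. Origin: centre of its underside, on the deck; z up; x away from the robot at yaw 0. 214 (x) x 134 (y) mm, rim 26 mm high. Two uprights, 14 mm thick, stand at x = +45, y = +71 and -71 mm, each 74 mm wide in x with an upward-open notch in its top: floor 109 mm above the deck, 30 mm wide, about 42 mm wide at the prong tops 132 mm above the deck.
- bar_seat (a point): Point of the dock midway between the two notch floors, 109 mm above the deck, axes as the dock. The bar's origin belongs here, with the bar's y along the dock's y (either way round).
- bar: Loose retaining bar, 0.25 kg: flat aluminium bar 24 (x) x 190 (y, its length) x 10 mm (z), with a black upright grip tab on the middle of its top, 10 mm thick (x) x 42 mm (y), reaching 43 mm above the bar's underside. Origin: centre of the underside. It starts flat on the deck, tab up. Half a turn makes no difference.
- canister: Loose blue plastic canister, 188 (x) x 108 (y) x 100 mm (z), about 1.2 kg, standing in the dock with about 2 mm play, its x along the dock's x. Origin: centre of its underside, 6 mm above the deck. Its neck rises from the top at x = -52 mm, y = 0. A seated bar passes 3 mm above its top and 97 mm from the neck axis.
- neck_mouth (a point): Centre of the canister's neck mouth, on the neck axis, 136 mm above the canister's underside (142 mm above the deck). Closed, the cap's underside lies 17 mm below it; a spring pin stands 13 mm up from it inside the cap.
- cap: Loose red ribbed round cap, 55 mm across, 35 mm tall, 0.06 kg, open below. Origin: centre of its underside, z up; closed 125 mm above the deck (top 160 mm), its x along the canister's x. Locked by a bayonet: push down 5 mm or more (hard stop at 8), hold down and turn counter-clockwise seen from above. Past about 50 degrees it stays free; it lifts off at 55 to 95 degrees; stop at about 100.
- plunger (a joint): Travel of the spring pin in the neck that holds the closed cap up: 0 with the cap up, 0.005 to 0.008 m when the cap is pressed down. The spring takes about 6 N to start and 9 N when fully down.
- caciotta: Bystander: small round pale cheese, 101 x 97 x 46 mm. Origin: centre of the underside.
- herb_block: Bystander: cream-coloured cheese block with a herbed top, 67 x 86 x 66 mm. Origin: centre of the underside. To its right (y below about -0.42 m, x from about 0.28 m) a fixed curved glass screen arches over the deck: go over it or round its front, not through it.
- butter: Bystander: yellow butter block, 45 x 63 x 22 mm. Origin: centre of the underside.

How it is judged:
On the way, in this order (a step that is already met when the one before it is completed fails the run):
1. the bar rests in both notches of the dock, let go (x of bar in the frame of bar_seat between -0.008 and 0.008 m and y of bar in the frame of bar_seat between -0.022 and 0.022 m and z of bar in the frame of bar_seat between -0.004 and 0.004 m and angle between the y axis of bar and the y axis of dock, either way round below 0.12 rad and angle between bar's own z axis and vertical below 0.06 rad and contact force between bar and the arm below 0.1 N and contact force between bar and the fingers below 0.1 N and linear speed of bar below 0.02 m/s), for 0.2 s.
2. the cap is pushed down at least 4 mm, with the bar seated (x of bar in the frame of bar_seat between -0.008 and 0.008 m and y of bar in the frame of bar_seat between -0.022 and 0.022 m and z of bar in the frame of bar_seat between -0.004 and 0.004 m and angle between the y axis of bar and the y axis of dock, either way round below 0.12 rad and angle between bar's own z axis and vertical below 0.06 rad and z of cap in the frame of canister below 0.115 m), for 0.05 s.
3. the cap is turned past its detent (more than 45 degrees) while still on the neck (x of bar in the frame of bar_seat between -0.008 and 0.008 m and y of bar in the frame of bar_seat between -0.022 and 0.022 m and z of bar in the frame of bar_seat between -0.004 and 0.004 m and angle between the y axis of bar and the y axis of dock, either way round below 0.12 rad and angle between bar's own z axis and vertical below 0.06 rad and angle between the x axis of cap and the x axis of canister, either way round above 0.79 rad and z of cap in the frame of canister below 0.128 m), for 0.05 s.
At the end, for the whole second after the job is handed in: The fingers alone hold the cap still, upright (14 degrees), within 30 mm of the neck axis, underside 25 to 130 mm above the neck mouth; the untouched bar rests in both notches (8 mm across, 22 mm along, 4 mm in height, 7 degrees); the canister stands in the dock (x of bar in the frame of bar_seat between -0.008 and 0.008 m and y of bar in the frame of bar_seat between -0.022 and 0.022 m and z of bar in the frame of bar_seat between -0.004 and 0.004 m and angle between the y axis of bar and the y axis of dock, either way round below 0.12 rad and angle between bar's own z axis and vertical below 0.06 rad and contact force between bar and the arm below 0.1 N and contact force between bar and the fingers below 0.1 N and z of cap in the frame of canister between 0.161 and 0.266 m and horizontal distance between cap and neck_mouth below 0.03 m and angle between cap's own z axis and vertical below 0.25 rad and linear speed of cap below 0.03 m/s and contact force between cap and the fingers above 1 N and contact force between cap and canister below 0.05 N and contact force between cap and bar below 0.05 N and contact force between cap and dock below 0.05 N and z of canister in the frame of dock below 0.01 m and angle between canister's own z axis and vertical below 0.05 rad); the arm keeps its last pose, push and grip.
It fails at once if the canister is lifted out of its dock or tipped (z of canister in the frame of dock above 0.02 m or angle between canister's own z axis and vertical above 0.15 rad).
It fails at once if a bystander is disturbed (caciotta moved more than 30 mm) (distance of caciotta from where it was at the start of the episode above 0.03 m).
It fails at once if a bystander is disturbed (herb_block moved more than 30 mm) (distance of herb_block from where it was at the start of the episode above 0.03 m).
It fails at once if a bystander is disturbed (butter moved more than 30 mm) (distance of butter from where it was at the start of the episode above 0.03 m).
It also fails if it takes over 58 s, if anything falls off the work surface, if the arm or the gripper's body presses on something with over 40 N, if the wrist force passes 120 N, or if a joint passes its speed limit or range.

## Robot

A 6-joint arm with a two-finger parallel gripper is mounted at the origin on a cart in front of the work surface, level with it; the furniture and walls round the work are solid. World frame = base frame: x ahead of the robot, y to its left, z up, the work surface at z = 0. Lengths are in m, angles in rad, forces in N, time in s.
With the tool pointing down it reaches from about 0.35 to 0.975 m from the base axis. Payload 4.9 kg.
Tool frame: the origin (TCP) lies on the mounting face of the last link; the fingertips stand 173 mm ahead of it and the grasp point (between the pads) lies 155 mm ahead of it; z points along the fingers, y is the line along which they close (so a half turn about z gives the same grasp; the last joint's range is limited). The gripper opens to 85 mm and grips with 20 to 120 N. Pads are 22 mm wide; open, the fingers measure 114 mm over their backs; the gripper's body (76 mm by 85 mm) begins 54 mm behind the grasp point. The pads swing forward as they close: fully open they stand 13 mm farther back than shut.
Start: joints at [1.221, 0.053, 1.613, -0, 1.476, -0.119], TCP at [0.143, 0.608, 0.405] pointing down, gripper open.
Joint ranges: [-3.01, 3.01], [-1.01, 2.22], [0.06, 2.58], [-1.02, 4.17], [0.09, 2.62], [-3.14, 3.14]. Speed limits (rad/s): [2.57, 2.57, 3.14, 3.14, 3.14, 3.14].

## Interface

Orientations are given as a rotation vector (axis times angle).
In Python, from station import monitor, eyes, finish_job gives the robot as it stands. The module is installed in compiled form; this text tells all that it offers.
- The arm moves only by the tool step_arm, never from a script. Its argument "commands" is a list of rows, each a list of 3 entries, a list of its own where there are three numbers: the opening in per cent of the stroke, from 0 (shut) to 100 (fully open), then the shift along the tool's x, y, z in mm, then the turn about the tool's z in degrees. In form: [[hand, [x, y, z], yaw], ...]. A call has 1 to 12 rows; each row is the pose to reach, as a shift and turn from the pose commanded when the call began, along the tool's axes at that moment; what a row does not reach only later rows make up. A row lasts 1/8 s, in which the tool goes at most 62.5 mm and 10.7 degrees, less where a joint would pass 70% of its speed; a pose out of reach is approached as far as the arm can. A call with a gripper value outside its range is refused whole. The fingers move at their own pace and stop on an object; "squeeze" is the grip in N (left out, the last holds). Time passes only in rows, so rows that repeat a pose let the fingers close. It gives the time, the measured TCP pose, the force, the opening and the grip force at its end, in the units of the state.
- monitor.get_obs(): the state, without advancing time (a new reading comes with each control period).
- eyes.get_image(name): name is "scene" or "top" or "wrist"; returns the picture (420x560x3 uint8, red, green, blue); there is no depth.
- eyes.camera_info(name): a dict with "camera_matrix" (3x3 intrinsics, pixels), "extrinsics" (4x4, takes a point from camera to world coordinates). Camera axes: x right, y down, z forward; pixel columns grow to the right and rows downward; lengths in m; the calibration is good to about 2 mm. A picture is of the moment at which its call begins: read the wrist's pose just before it. camera_info takes no time and is no camera call; for the wrist camera it gives the pose at the moment of the call.
- finish_job(): hands the job in; it is judged then, once.
The state is a dict: "t": time; "q": joint angles; "dq": joint speeds; "effort": joint torques, N m; "tool_pos": TCP position; "tool_rot": TCP orientation; "contact_force": force on the tool from outside, world axes, zero at the start; "wrist_torque": the same for the moment, N m; "opening": finger opening in m; "grip_force": force on a finger pad.
Only numpy, scipy, OpenCV 4.12 (cv2) and the standard library are available. Lean on these libraries where they do the work, as an engineer would, in place of code of your own. Each camera call takes 0.05 s, during which the arm holds its last target. There are 200 camera calls.

## Working session

There is one attempt and no reset: what is moved stays moved. The work goes in short steps, Python scripts to look and compute and a tool call to move; the robot and the scene stay as the last step left them, time stands still between calls to the robot, and variables do not carry over. Pictures are saved under pics/ and viewed, at most 10 in all, crops included, and the job is handed in when it is done.

Besides the shell and the picture viewer there is one more tool, called after "Emit:" as name(argument=value, ...) on one line, values as JSON. step_arm: Moves the arm, as the interface text tells. Its arguments: {"type":"object","properties":{"commands":{"type":"array"},"squeeze":{"type":"number"}},"required":["commands"]}

```bash
mkdir -p pics
python3 - <<'E'
from station import monitor, eyes
import cv2, numpy as np
o=monitor.get_obs();print(o['t'],o['tool_pos'],o['tool_rot'],o['opening'])
for n in("scene","top"):
    im=eyes.get_image(n);cv2.imwrite(f"pics/{n}0.png",im[...,::-1])
    c=eyes.camera_info(n);print(n,np.round(c['camera_matrix'],1).tolist(),np.round(c['extrinsics'],3).tolist())
E
```

```text
0.0 [0.14287786 0.6081676  0.40346476] [-3.61705793e-01 -3.12020243e+00  3.10269771e-03] 0.08539850658947322
scene [[488.5, 0.0, 276.7], [0.0, 488.5, 205.6], [0.0, 0.0, 1.0]] [[-0.99, -0.122, 0.067, 0.448], [-0.139, 0.86, -0.491, 0.57], [0.002, -0.496, -0.868, 1.194], [0.0, 0.0, 0.0, 1.0]]
top [[387.5, 0.0, 284.8], [0.0, 387.5, 212.0], [0.0, 0.0, 1.0]] [[-0.003, -0.989, 0.145, 0.414], [-1.0, 0.006, 0.018, -0.058], [-0.019, -0.145, -0.989, 0.975], [0.0, 0.0, 0.0, 1.0]]
```

View pics/scene0.png

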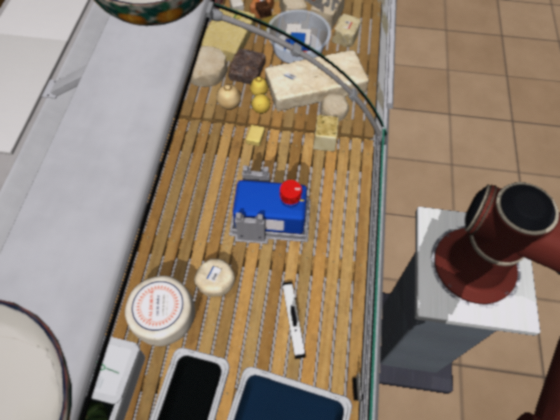

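View pics/top0.png

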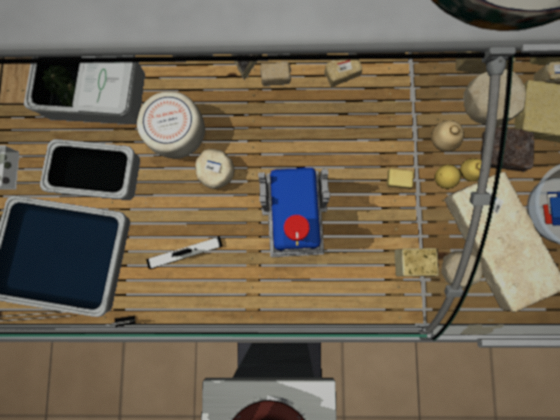

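The scene view shows the bar near (293,320), the cap at (291,190) and the canister at (270,205). In the top view the bar runs (148,262)-(221,242), the cap is at (296,228), the uprights are at about (264,190) and (324,188), the caciotta is at (214,168) and the butter at (400,177).

```bash
cat > h.py <<'E'
import numpy as np, cv2
from station import eyes, monitor
def ray(c,p,z):
    K,T=np.array(c['camera_matrix']),np.array(c['extrinsics'])
    d=T[:3,:3]@np.linalg.solve(K,np.c_[np.atleast_2d(p),np.ones(len(np.atleast_2d(p)))].T)
    o=T[:3,3][:,None]
    return (o+d*(z-o[2])/d[2]).T
def proj(c,P):
    K,T=np.array(c['camera_matrix']),np.array(c['extrinsics'])
    X=T[:3,:3].T@(np.atleast_2d(P)-T[:3,3]).T
    u=K@X
    return (u[:2]/u[2]).T
def mask(im,kind):
    h=cv2.cvtColor(im,cv2.COLOR_RGB2HSV);H,S,V=cv2.split(h)
    m={'red':((H<8)|(H>172))&(S>180)&(V>90),'blue':(H>108)&(H<130)&(S>170)&(V>70),'white':(S<45)&(V>165)}[kind]
    return m.astype(np.uint8)
def comp(m,box):
    x0,y0,x1,y1=box;z=np.zeros_like(m);z[y0:y1,x0:x1]=m[y0:y1,x0:x1]
    cs,_=cv2.findContours(z,cv2.RETR_EXTERNAL,cv2.CHAIN_APPROX_NONE)
    return sorted(cs,key=cv2.contourArea)[::-1]
E
python3 - <<'E'
from h import *
boxes={'top':dict(bar=(135,225,235,280),cyl=(255,150,335,265)),'scene':dict(bar=(270,270,315,365),cyl=(225,160,320,250))}
for n in boxes:
    im=cv2.imread(f'pics/{n}0.png')[...,::-1].copy();c=eyes.camera_info(n);b=boxes[n]
    w=np.concatenate([k for k in comp(mask(im,'white'),b['bar']) if cv2.contourArea(k)>15])
    r=cv2.minAreaRect(ray(c,w[:,0].astype(float),.01)[:,:2].astype(np.float32));print(n,'bar',r)
    r=comp(mask(im,'red'),b['cyl'])[0]
    q=ray(c,r[:,0].astype(float),.16)[:,:2].astype(np.float32);print(' cap',cv2.minEnclosingCircle(q),cv2.minAreaRect(q))
    k=comp(mask(im,'blue'),b['cyl'])[0]
    q=ray(c,k[:,0].astype(float),.106)[:,:2].astype(np.float32);print(' can',cv2.minAreaRect(q))
    big=cv2.resize(im[140:270,240:350] if n=='top' else im[150:250,220:325],None,fx=5,fy=5 if n=='scene' else 4.5,interpolation=cv2.INTER_CUBIC)
    cv2.imwrite(f'pics/{n}c.png',big[...,::-1])
# dark tab
    h=(im.max(2)<60).astype(np.uint8)
    t=comp(h,b['bar']);print(' tab',[(cv2.contourArea(x),ray(c,x[:,0].mean(0),.043)[0].round(4)) for x in t[:3]])
E
```

```text
top bar ((0.45571640133857727, 0.21280990540981293), (0.022286925464868546, 0.17311418056488037), 17.10024070739746)
 cap ((0.5002636909484863, -0.06688757240772247), 0.026213809847831726) ((0.5000560879707336, -0.06674440950155258), (0.050995927304029465, 0.05031026154756546), 63.15922164916992)
 can ((0.5511122345924377, -0.06349608302116394), (0.1829843521118164, 0.10179264098405838), 3.185947895050049)
 tab [(46.0, array([0.4537, 0.2085, 0.043 ])), (13.0, array([0.4803, 0.117 , 0.043 ])), (3.0, array([0.4282, 0.2892, 0.043 ]))]
scene bar ((0.45509567856788635, 0.2112271785736084), (0.026959454640746117, 0.17462845146656036), 16.602142333984375)
 cap ((0.5006033182144165, -0.060583099722862244), 0.035012442618608475) ((0.49920374155044556, -0.060774218291044235), (0.04738936200737953, 0.06974760442972183), 7.74360990524292)
 can ((0.5506653785705566, -0.044120095670223236), (0.13618619740009308, 0.1847982257604599), 88.96875)
 tab [(27.0, array([0.4541, 0.2152, 0.043 ])), (8.0, array([0.4276, 0.3079, 0.043 ])), (0.0, array([0.4744, 0.1321, 0.043 ]))]
```

View pics/topc.png

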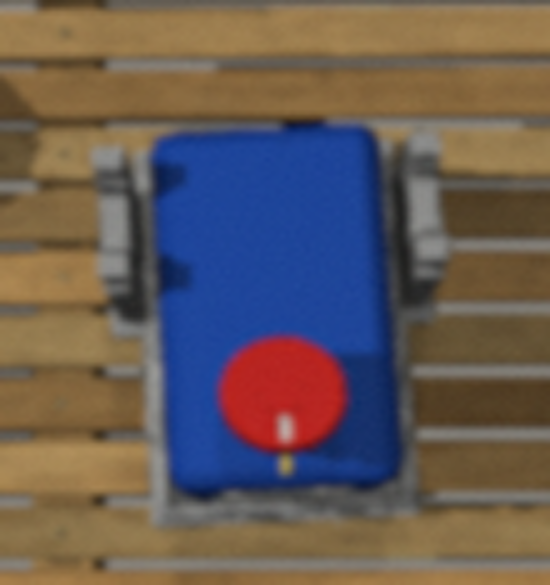

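The top crop confirms it: cap centre at (283,393) in the crop, and the canister leans slightly left (yaw about +3°), with both uprights clear. Measurements in the two views agree, and the sizes fit. I'll plan the first move above the bar.

```bash
cat >> h.py <<'E'
from scipy.spatial.transform import Rotation as Ro
def plan(P,ang):
    "shift in tool axes (mm) and turn (deg) taking TCP to P with tool y at world angle ang (deg), mod 180"
    o=monitor.get_obs();R=Ro.from_rotvec(o['tool_rot']).as_matrix()
    a=np.degrees(np.arctan2(R[1,1],R[0,1])); t=(a-ang+90)%180-90
    print('t',round(o['t'],2),'pos',np.round(o['tool_pos'],4),'yang',round(a,2),'z',R[:,2].round(3),'F',np.round(o['contact_force'],1),'open',round(o['opening'],4))
    print('shift',np.round(R.T@(np.array(P)-o['tool_pos'])*1e3,1),'turn',round(t,1))
E
python3 -c "
from h import *
plan([.4555,.212,.33],17)"
```

```text
t 0.1 pos [0.1429 0.6082 0.4036] yang 76.78 z [-0.001 -0.002 -1.   ] F [-0.3 -0.1  0.6] open 0.0856
shift [-395.  -314.1   74.1] turn 59.8
```

Emit:
step_arm(commands=[[60,[-40,-31,7],6],[60,[-90,-72,17],14],[60,[-140,-111,26],21],[60,[-190,-151,36],29],[60,[-240,-191,45],36],[60,[-290,-231,54],44],[60,[-340,-270,64],52],[60,[-395,-314,74],60],[60,[-395,-314,74],60],[60,[-395,-314,74],60],[60,[-395,-314,74],60]])

```text
t: 1.48
tool_pos: [0.4553, 0.2128, 0.3305]
tool_rot: [-1.873, -2.522, 0.0]
contact_force: [-0.9, -0.4, 0.2]
opening: 0.0511
grip_force: 0.0
```

Run:
```python
from h import *
plan([.4555,.212,.25],17)
c=eyes.camera_info('wrist');im=eyes.get_image('wrist');cv2.imwrite('pics/w1.png',im[...,::-1])
w=[k for k in comp(mask(im,'white'),(0,0,560,420))][:4]
print([(cv2.contourArea(k),k[:,0].mean(0)) for k in w])
print(proj(c,[[.4555,.212,.01],[.4555,.212,.043]]), np.round(c['extrinsics'],3).tolist())
```

```text
t 1.48 pos [0.4553 0.2128 0.3305] yang 16.8 z [-0.001  0.    -1.   ] F [-0.9 -0.4  0.2] open 0.0511
shift [-0.8  0.  80.5] turn -0.2
[(3809.0, array([281.62449799, 187.54016064])), (458.5, array([499.52340426, 324.40425532])), (45.5, array([525.85245902, 354.2295082 ])), (24.0, array([520.82, 338.72]))]
[[279.61471265 197.3697159 ]
 [279.66060049 208.21945195]] [[0.957, 0.277, 0.082, 0.434], [0.289, -0.917, -0.275, 0.282], [-0.001, 0.287, -0.958, 0.299], [0.0, 0.0, 0.0, 1.0]]
```

View pics/w1.png

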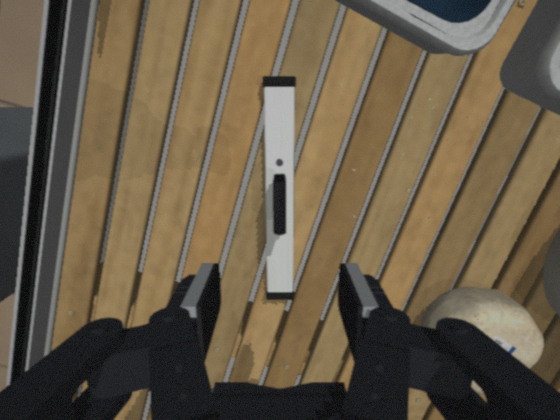

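The wrist view shows the bar upright in the image (ends at rows 77 and 298, columns 263-296), with the tab at (280,204). That is about 3 mm towards +y from the estimate.

Run:
```python
from h import *
c=eyes.camera_info('wrist')
e=ray(c,[[279.5,77],[280,298]],.01);t=ray(c,[[280,175],[280,234],[280,204.5]],.043)
print(e.round(4),e.mean(0),np.linalg.norm(e[0]-e[1]),t.round(4))
d=e[0]-e[1];print(np.degrees(np.arctan2(d[1],d[0]))-90)
P=(t[2]+e.mean(0))/2
plan([P[0],P[1],.191],17)
```

```text
[[0.428  0.3028 0.01  ]
 [0.4834 0.1215 0.01  ]] [0.45568537 0.21212001 0.01      ] 0.1895875256580935 [[0.4484 0.2365 0.043 ]
 [0.4617 0.1927 0.043 ]
 [0.4549 0.2151 0.043 ]]
16.999027913726096
t 1.52 pos [0.4551 0.2131 0.3307] yang 16.84 z [-0.  0. -1.] F [-1.6 -0.2  0. ] open 0.0513
shift [  0.4   0.3 139.7] turn -0.2
```

Emit:
step_arm(commands=[[60,[0,0,40],0],[60,[0,0,85],0],[60,[0,0,120],0],[60,[0,0,139],0],[60,[0,0,139],0],[60,[0,0,139],0],[0,[0,0,139],0],[0,[0,0,139],0],[0,[0,0,139],0],[0,[0,0,139],0],[0,[0,0,139],0],[0,[0,0,139],0]], squeeze=60)

```text
t: 3.02
tool_pos: [0.4562, 0.2125, 0.1926]
tool_rot: [1.873, 2.521, 0.002]
contact_force: [-1.2, -0.4, 5.7]
opening: 0.0089
grip_force: 59.8
```

Emit:
step_arm(commands=[[0,[0,0,-15],0],[0,[0,0,-60],0],[0,[0,0,-110],0],[0,[0,0,-150],0],[0,[0,0,-170],0],[0,[0,0,-170],0],[0,[0,0,-170],0]])

```text
t: 3.9
tool_pos: [0.4551, 0.2122, 0.3592]
tool_rot: [-1.872, -2.52, 0.005]
contact_force: [0.3, -0.7, -2.5]
opening: 0.0087
grip_force: 58.9
```

```bash
python3 -c "
from h import *
plan([.596,-.061,.361],3.3)"
```

```text
t 3.9 pos [0.4551 0.2122 0.3592] yang 16.77 z [-0.004 -0.001 -1.   ] F [ 0.3 -0.7 -2.5] open 0.0087
shift [-302.2   56.1   -2. ] turn 13.5
```

Emit:
step_arm(commands=[[0,[-25,5,-5],1],[0,[-70,13,-10],3],[0,[-115,21,-15],5],[0,[-160,30,-20],7],[0,[-205,38,-20],9],[0,[-250,46,-20],11],[0,[-285,53,-20],13],[0,[-302,56,-20],13.5],[0,[-302,56,-20],13.5],[0,[-302,56,-20],13.5],[0,[-302,56,-20],13.5]])

```text
t: 5.28
tool_pos: [0.5961, -0.0595, 0.3816]
tool_rot: [-2.155, -2.286, -0.0]
contact_force: [-0.6, 0.4, -2.6]
opening: 0.0087
grip_force: 58.9
```

Run:
```python
from h import *
plan([.596,-.061,.300],3.3)
c=eyes.camera_info('wrist');im=eyes.get_image('wrist');cv2.imwrite('pics/w2.png',im[...,::-1])
y=np.radians(3.3);X=np.array([np.cos(y),np.sin(y),0]);Y=np.array([-np.sin(y),np.cos(y),0])
B=np.array([.596,-.061,0])
for s in(1,-1):
    print(s,[proj(c,B+s*Y*.071+X*k+[0,0,.132])[0].round(0).tolist() for k in(-.037,-.021,.021,.037)])
```

```text
t 5.28 pos [ 0.5961 -0.0595  0.3816] yang 3.37 z [-0.  0. -1.] F [-0.6  0.4 -2.6] open 0.0087
shift [-1.6 -0.2 81.6] turn 0.1
1 [[217.0, 111.0], [244.0, 111.0], [315.0, 111.0], [342.0, 111.0]]
-1 [[227.0, 321.0], [249.0, 321.0], [309.0, 321.0], [331.0, 321.0]]
```

View pics/w2.png

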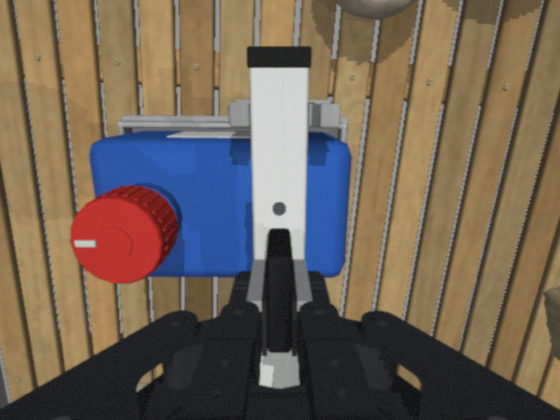

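The wrist view shows the bar squarely held (columns 248-311), the +y upright prongs at about columns 229-250 and 308-341 in row 113, and the cap top near (115,243). I'll check the prongs numerically.

Run:
```python
from h import *
im=cv2.imread('pics/w2.png');c=eyes.camera_info('wrist')
cv2.imwrite('pics/w2c.png',cv2.resize(im[85:175,205:365],None,fx=5,fy=5,interpolation=cv2.INTER_CUBIC))
y=np.radians(3.3);X=np.array([np.cos(y),np.sin(y),0]);Y=np.array([-np.sin(y),np.cos(y),0])
C=np.array([.4995,-.0667,.16]);print(proj(c,[C+.0275*np.array([np.cos(a),np.sin(a),0]) for a in(0,np.pi/2,np.pi,-np.pi/2)]).round(0).tolist())
S=np.array([.551,-.0635,.106]);print(proj(c,[S+a*.094*X+b*.054*Y for a in(1,-1)for b in(1,-1)]).round(0).tolist())
```

```text
[[158.0, 243.0], [106.0, 194.0], [62.0, 238.0], [114.0, 284.0]]
[[352.0, 137.0], [343.0, 281.0], [73.0, 136.0], [96.0, 281.0]]
```

View pics/w2c.png

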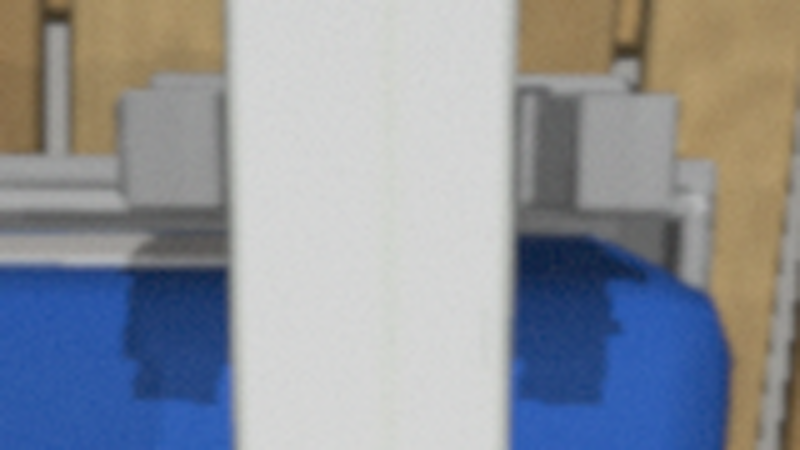

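In the crop the prong tops span 229.4-340.6 px, so their centre is 285 against the bar's 279.5. The notch is therefore about 3 mm farther in +x and 2 mm farther in -y. I'll correct for that and lower.

Emit:
step_arm(commands=[[0,[-3.5,3,5],0],[0,[-3.5,3,25],0],[0,[-3.5,3,45],0],[0,[-3.5,3,55],0],[0,[-3.5,3,62],0],[0,[-3.5,3,68],0],[0,[-3.5,3,74],0],[0,[-3.5,3,78],0],[0,[-3.5,3,79],0],[0,[-3.5,3,79],0],[0,[-3.5,3,79],0]])

```text
t: 6.7
tool_pos: [0.5997, -0.064, 0.3031]
tool_rot: [2.157, 2.284, 0.0]
contact_force: [-0.0, 0.7, -2.5]
opening: 0.0089
grip_force: 58.9
```

Run:
```python
from h import *
plan([.599,-.063,.3016],3.3)
im=eyes.get_image('wrist');cv2.imwrite('pics/w3.png',im[...,::-1])
```

```text
t 6.7 pos [ 0.5997 -0.064   0.3031] yang 3.27 z [ 0.001 -0.    -1.   ] F [-0.   0.7 -2.5] open 0.0089
shift [ 1.  -0.7  1.5] turn -0.0
```

View pics/w3.png

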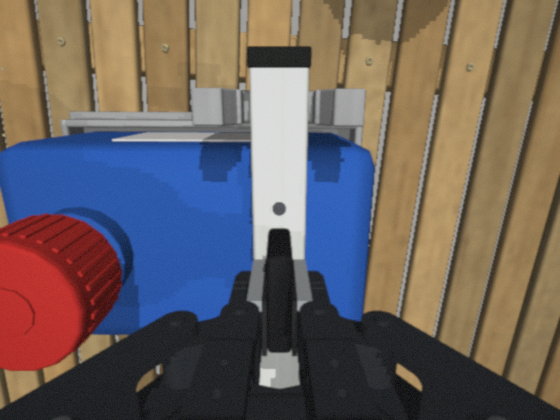

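The bar (columns 248-311) is centred between the prongs (194-364) and is not yet touching. I'll lower it about 1.5 mm and release.

Emit:
step_arm(commands=[[0,[0,0,1],0],[0,[0,0,1.5],0],[0,[0,0,1.5],0],[50,[0,0,1.5],0],[50,[0,0,1.5],0],[50,[0,0,1.5],0],[50,[0,0,1.5],0],[50,[0,0,1.5],0],[50,[0,0,-10],0],[50,[0,0,-40],0],[50,[0,0,-80],0],[50,[0,0,-80],0]])

```text
t: 8.25
tool_pos: [0.6007, -0.0641, 0.3886]
tool_rot: [2.151, 2.278, 0.008]
contact_force: [-0.1, -0.1, 0.4]
opening: 0.0425
grip_force: 0.0
```

Run:
```python
from h import *
plan([.4995,-.0667,.383],3.3)
c=eyes.camera_info('wrist');im=eyes.get_image('wrist');cv2.imwrite('pics/w4.png',im[...,::-1])
k=comp(mask(im,'red'),(0,0,560,420))[0];print(cv2.boundingRect(k),cv2.contourArea(k))
t=eyes.camera_info('top');i2=eyes.get_image('top');cv2.imwrite('pics/t4.png',i2[...,::-1])
```

```text
t 8.25 pos [ 0.6007 -0.0641  0.3886] yang 3.28 z [ 0.009 -0.002 -1.   ] F [-0.1 -0.1  0.4] open 0.0425
shift [   3.2 -101.2    4.6] turn -0.0
(64, 176, 103, 94) 6645.0
```

View pics/w4.png

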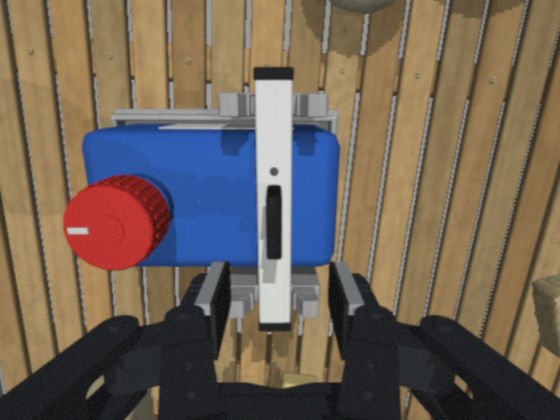

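The bar lies in both notches, with the prongs symmetric about columns 274. The cap's top centre is near (106,230). Next I go above the cap, opening fully.

Emit:
step_arm(commands=[[100,[0,-20,0],0],[100,[0,-60,0],0],[100,[0,-90,2],0],[100,[0,-99,4],0],[100,[0,-99,4],0],[100,[0,-99,4],0],[100,[0,-99,4],0]])

```text
t: 9.22
tool_pos: [0.5015, -0.0696, 0.3787]
tool_rot: [-2.157, -2.284, -0.0]
contact_force: [0.5, 0.4, -0.0]
opening: 0.0858
grip_force: 0.0
```

Run:
```python
from h import *
plan([.502,-.069,.300],3.3)
c=eyes.camera_info('wrist');im=eyes.get_image('wrist');cv2.imwrite('pics/w5.png',im[...,::-1])
k=comp(mask(im,'red'),(0,0,560,420))[0];x,y,w,h=cv2.boundingRect(k);print(x,y,w,h)
# lower boundary (far from camera foreshortening) : bottom arc = top-face edge
q=ray(c,k[:,0].astype(float),.16)[:,:2];print('extents tool: y range',q.min(0),q.max(0))
print('pred',proj(c,[[.502,-.069,.16]]))
a=cv2.imread('pics/t4.png')[...,::-1].copy()
cv2.imwrite('pics/t4c.png',cv2.resize(a[140:270,240:350],None,fx=5,fy=4.5,interpolation=cv2.INTER_CUBIC)[...,::-1])
```

```text
t 9.22 pos [ 0.5015 -0.0696  0.3787] yang 3.29 z [ 0.  0. -1.] F [ 0.5  0.4 -0. ] open 0.0858
shift [ 0.6  0.6 78.7] turn -0.0
234 180 93 99
extents tool: y range [ 0.47584087 -0.09322787] [ 0.52760426 -0.03503366]
pred [[280.33353664 239.30030452]]
```

View pics/w5.png

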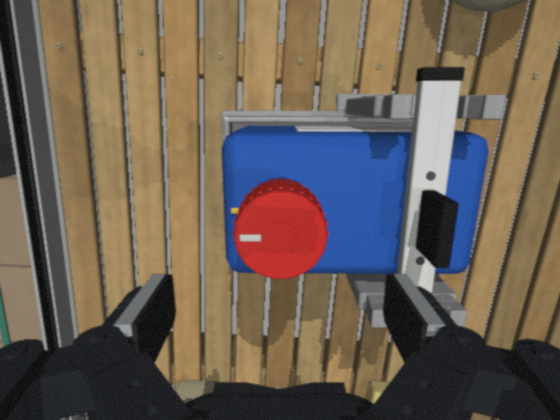

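The cap top is a circle centred at about (281,234), with its lower edge at row 278. That puts the cap at (0.502, -0.0665), 3 mm towards +y of the tool. I'll correct, descend and grip.

Emit:
step_arm(commands=[[100,[3,0.5,25],0],[100,[3,0.5,55],0],[100,[3,0.5,75],0],[100,[3,0.5,88],0],[100,[3,0.5,88],0],[100,[3,0.5,88],0],[0,[3,0.5,88],0],[0,[3,0.5,88],0],[0,[3,0.5,88],0],[0,[3,0.5,88],0],[0,[3,0.5,88],0],[0,[3,0.5,88],0]], squeeze=60)

```text
t: 10.78
tool_pos: [0.5014, -0.0667, 0.2916]
tool_rot: [2.156, 2.283, 0.001]
contact_force: [-0.6, 0.1, 5.8]
opening: 0.0518
grip_force: 63.7
```

Emit:
step_arm(commands=[[0,[0,0,2],0],[0,[0,0,4],0],[0,[0,0,6],0],[0,[0,0,7],0],[0,[0,0,7],0],[0,[0,0,7],0]])

```text
t: 11.52
tool_pos: [0.5015, -0.0667, 0.2851]
tool_rot: [2.156, 2.283, 0.001]
contact_force: [-3.2, -0.3, 8.0]
opening: 0.052
grip_force: 64.1
```

Emit:
step_arm(commands=[[0,[0,0,1],0],[0,[0,0,2],0],[0,[0,0,2],0],[0,[0,0,2],0]])

```text
t: 12.02
tool_pos: [0.5016, -0.0667, 0.2838]
tool_rot: [2.156, 2.283, 0.001]
contact_force: [-4.6, 1.4, 12.1]
opening: 0.0515
grip_force: 64.4
```

The push now reads 12 N, which is the hard stop. Next I turn counter-clockwise, which is negative about the downward tool z.

Emit:
step_arm(commands=[[0,[0,0,0],-7],[0,[0,0,0],-14],[0,[0,0,0],-21],[0,[0,0,0],-28],[0,[0,0,0],-35],[0,[0,0,0],-42],[0,[0,0,0],-49],[0,[0,0,0],-56],[0,[0,0,0],-63],[0,[0,0,0],-70],[0,[0,0,0],-76],[0,[0,0,0],-76]])

```text
t: 13.52
tool_pos: [0.5021, -0.0668, 0.2838]
tool_rot: [0.292, 3.124, -0.001]
contact_force: [-0.1, -0.3, 7.8]
opening: 0.0518
grip_force: 64.2
```

Run:
```python
from h import *
plan([.502,-.0667,.33],78)
print(monitor.get_obs()['wrist_torque'])
im=eyes.get_image('top')
cv2.imwrite('pics/t6.png',cv2.resize(im[130:280,220:370],None,fx=4,fy=4,interpolation=cv2.INTER_CUBIC)[...,::-1])
```

```text
t 13.53 pos [ 0.5021 -0.0668  0.2838] yang 79.31 z [ 0.004 -0.001 -1.   ] F [-0.1 -0.3  7.8] open 0.0518
shift [ -0.1   0.1 -46.2] turn 1.3
[-0.00957084  0.06895965 -0.04711253]
```

Emit:
step_arm(commands=[[0,[0,0,-3],0],[0,[0,0,-6],0],[0,[0,0,-9],0],[0,[0,0,-12],0],[0,[0,0,-14],0],[0,[0,0,-14],0]])

```text
t: 14.32
tool_pos: [0.5009, -0.0665, 0.2952]
tool_rot: [-0.293, -3.127, -0.0]
contact_force: [-0.2, 0.6, -0.6]
opening: 0.0519
grip_force: 63.3
```

It lifts freely at -0.6 N, which is the cap's own weight. I'll raise it straight up about 64 mm more.

Emit:
step_arm(commands=[[0,[0,0,-10],0],[0,[0,0,-25],0],[0,[0,0,-42],0],[0,[0,0,-56],0],[0,[0,0,-63],0],[0,[0,0,-63],0],[0,[0,0,-63],0],[0,[0,0,-63],0],[0,[0,0,-63],0]])

```text
t: 15.45
tool_pos: [0.501, -0.0665, 0.3582]
tool_rot: [-0.293, -3.127, -0.0]
contact_force: [-0.2, 0.8, -0.3]
opening: 0.052
grip_force: 63.3
```

Run:
```python
from h import *
plan([.502,-.0667,.36],78)
a=eyes.get_image('wrist');b=eyes.get_image('scene')
b=cv2.resize(b[130:260,200:340],(420,390));a=cv2.resize(a,(380,285))
s=np.zeros((390,800,3),np.uint8);s[:285,:380]=a;s[:,380:]=b
cv2.imwrite('pics/end.png',s[...,::-1])
```

```text
t 15.45 pos [ 0.501  -0.0665  0.3582] yang 79.28 z [-0.001  0.    -1.   ] F [-0.2  0.8 -0.3] open 0.052
shift [-1.   0.  -1.8] turn 1.3
```

View pics/end.png

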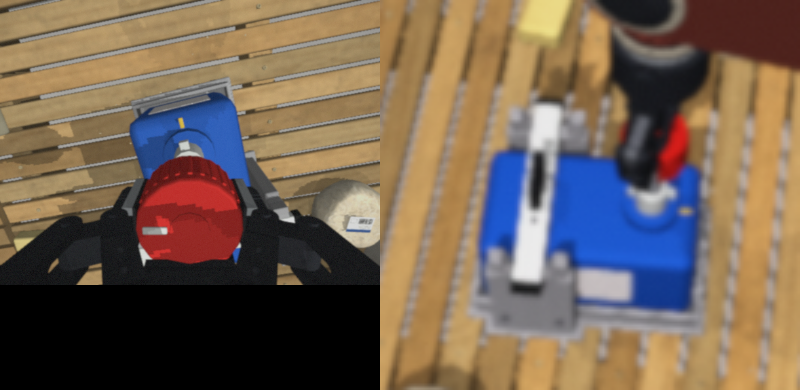

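The final view shows the cap held between the fingers at (190,215), the bare neck below it, and the bar lying across both uprights. The canister is in place and the caciotta has not moved.

```bash
python3 -c "
from station import finish_job
print(finish_job())"
```

```text
the job is handed in; nothing more can be done
None
```

I seated the bar in both notches, unlocked the cap, and handed the job in at about 15.5 s with the cap held upright roughly 5 cm above the neck; the judge returned no verdict.

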